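# Put the matches away and shut the drawer until it clicks

### The job

Take the red matchbox out of its wooden stand, lay it down flat on the bare worktop and let go of it, then pick it up again by its narrow sides and lay it flat on the floor of the large empty compartment of the open drawer. Then push the drawer fully home until its catch clicks and holds it shut. Leave the egg timer and the garlic where they are.

Things in the scene. Friction and masses are not known exactly. Their poses are not given: they have to be found in the camera images.
- matchbox_mid (a point): Centre of the closed matchbox (red, black sides), 37 x 53 x 16 mm along its own x, y, z, 30 g; z is normal to the large red faces. It starts on a long narrow side (x vertical) in the stand, its lower side 8 mm above the worktop. On the worktop it can stand so too, and tips onto a red face if its top is nudged 15 mm along z; flat, its centre is 8 mm up. Either red face may be up.
- stand: Pale wooden matchbox stand, fixed, 50 (x) x 74 (y) mm, 22 mm high; origin at the centre of its underside on the worktop. Its slot runs along y, 20 mm wide and 62 mm long; slot floor 8 mm, the 4 mm thick side walls 22 mm, end stops 14 mm above the worktop. The upper 23 mm of the matchbox stand free above the walls.
- drawer_unit: Low countertop drawer unit of pale wood, fixed, 180 (x) x 180 (y) x 54 mm high; origin at the centre of its underside on the worktop. Its drawer with the blue front slides out along the unit's own -x. Under its top board are only 28 mm above the drawer's floor, so the matchbox goes in only lying flat.
- drawer (a joint): How far the drawer is open, in m: 0 fully home, 0.112 fully out; starts at 0.092 to 0.110. About 1 N of friction; a sprung catch resists from 0.019 on (a push of 5 to 12 N passes it; a stop at less force comes too soon), is passed at 0.008 and then holds the drawer shut at 0, at a firm stop; let go short of that, the drawer springs out a little.
- drawer_bay (a point): Point on the floor (16 mm above the worktop) of the drawer's large empty compartment; moves with it, axes as drawer_unit. It is mid-width, 42 mm behind the inner face of the front wall; at the start the 85 mm behind that face are uncovered. Compartment 98 mm wide (y), walls 24 mm high. The narrow compartment at +y, past a 4 mm divider, holds two fixed clothes pegs.
- drawer_pull (a point): Middle of the flat outer face of the steel pull rail on the blue drawer front (moves with it, axes as drawer_unit), 41 mm above the worktop. The rail is 80 mm wide (y), 10 mm high, and stands 10 mm proud of the front panel (176 mm wide, 10 to 52 mm above the worktop). Pushing on it along the unit's +x shuts the drawer.
- egg_timer: Bystander: red and white egg timer, 62 mm across, 46 mm high; origin at the centre of its underside.
- garlic: Bystander: a white bulb of garlic, 56 mm across and 56 mm high; origin at the centre of its underside.
Not all that is in view belongs to the job. There is more than one size of the part that bears matchbox_mid; the job needs the middle-sized.

How it is judged:
On the way, in this order (a step that is already met when the one before it is completed fails the run):
1. the matchbox lies flat on the worktop, let go ((angle between matchbox_mid's own z axis and vertical below 0.15 rad or angle between matchbox_mid's own z axis and vertical above 2.99 rad) and height (world z) of matchbox_mid below 0.013 m and contact force between matchbox and the fingers below 0.05 N), for 0.2 s.
2. the matchbox lies flat on the floor of the large compartment of the still open drawer, let go ((angle between matchbox_mid's own z axis and vertical below 0.15 rad or angle between matchbox_mid's own z axis and vertical above 2.99 rad) and z of matchbox_mid in the frame of drawer_bay between 0.003 and 0.013 m and x of matchbox_mid in the frame of drawer_bay between -0.042 and 0.075 m and y of matchbox_mid in the frame of drawer_bay between -0.04 and 0.04 m and contact force between matchbox and the fingers below 0.05 N and value of joint drawer above 0.03 m), for 0.2 s.
At the end, for the whole second after the job is handed in: The drawer is fully home on its catch (open by less than 3 mm), and the matchbox lies at rest in its large compartment, flat on the floor (either red face up, within 0.15 rad) (value of joint drawer below 0.003 m and (angle between matchbox_mid's own z axis and vertical below 0.15 rad or angle between matchbox_mid's own z axis and vertical above 2.99 rad) and z of matchbox_mid in the frame of drawer_bay between 0.003 and 0.013 m and x of matchbox_mid in the frame of drawer_bay between -0.042 and 0.075 m and y of matchbox_mid in the frame of drawer_bay between -0.04 and 0.04 m and linear speed of matchbox below 0.02 m/s); the robot touches nothing.
It fails at once if the egg timer or the garlic is moved more than 30 mm, or the timer is tipped over (distance of any of egg_timer, garlic from where it was at the start of the episode above 0.03 m or angle between egg_timer's own z axis and vertical above 0.5 rad).
It also fails if it takes over 72 s, if anything falls off the work surface, if the arm or the gripper's body presses on something with over 40 N, if the wrist force passes 120 N, or if a joint passes its speed limit or range.

### The arm

A 7-joint arm with a two-finger parallel gripper is mounted at the origin on a cart in front of the work surface, level with it; the furniture and walls round the work are solid. World frame = base frame: x ahead of the robot, y to its left, z up, the work surface at z = 0. Lengths are in m, angles in rad, forces in N, time in s.
With the tool pointing down it reaches from about 0.4 to 0.85 m from the base axis. Payload 6.9 kg.
Tool frame: the origin (TCP) lies midway between the tips of the shut fingers; the grasp point (between the pads) lies 19 mm behind it; z points along the fingers, y is the line along which they close (so a half turn about z gives the same grasp; the last joint's range is limited). The gripper opens to 85 mm and grips with 20 to 120 N. Pads are 22 mm wide; open, the fingers measure 114 mm over their backs; the gripper's body (76 mm by 85 mm) begins 54 mm behind the grasp point. The pads swing forward as they close: fully open they stand 13 mm farther back than shut.
Start: joints at [-1.242, 0.507, -0.238, 1.5, 0.126, 1.149, -0.155], TCP at [0.138, 0.61, 0.231] pointing down, gripper open.
Joint ranges: [-3.08, 3.08], [-0.24, 2.05], [-1.43, 1.35], [0, 2.5], [-1.52, 4.66], [0.17, 1.96], [-2.89, 2.89]. Speed limits (rad/s): [2.39, 2.39, 3.14, 3.14, 3.14, 3.14, 3.14].

### API

Orientations are given as [roll, pitch, yaw] about the fixed x, y, z axes, in that order (R = Rz(yaw) Ry(pitch) Rx(roll)).
In Python, from plant import sense, cams, workorder gives the robot as it stands.
- The arm moves only by the shell command python3 -m jog 'ROWS' [FORCE]. ROWS is JSON, a list of rows, each an object with "fingers": the closure, from -1 (fully open) to 1 (shut); "delta_pos": the shift along the world's x, y, z in m, a list of three; "rot": the turn, a rotation vector about the world's x, y, z in rad, a list of three. A call has exactly 10 rows; each row is the pose to reach, as a shift and turn from the pose commanded when the call began; what a row does not reach only later rows make up. A row lasts 1/10 s, in which the tool goes at most 50 mm and 8.59 degrees, less where a joint would pass 70% of its speed; a pose out of reach is approached as far as the arm can. A call with a gripper value outside its range is refused whole. The fingers move at their own pace and stop on an object; FORCE is the grip in N (left out, the last holds). Time passes only in rows, so rows that repeat a pose let the fingers close, or fill a call up. It gives the time, the measured TCP pose, the force, the opening and the grip force at its end, in the units of the state.
- sense(): the state, without advancing time (a new reading comes with each control period).
- cams.capture(name): name is "scene" or "top"; returns a dict with "img" (400x640x3 uint8, red, green, blue), "K" (3x3 intrinsics, pixels), "k1" (the pictures are not rectified: a ray, as slopes to the right and down, at radius r is drawn at 1 + k1 r^2 times it, then the intrinsics apply), "R" (3x3) and "t" (3): a world point X has camera coordinates R X + t. Camera axes: x right, y down, z forward; pixel columns grow to the right and rows downward; lengths in m; the calibration is good to about 2 mm. A picture is of the moment at which its call begins. There is no depth.
- workorder.sign_off(): hands the job in; it is judged then, once.
The state is a dict: "time_s": time; "joints": joint angles; "joint_velocities": joint speeds; "joint_torque": joint torques, N m; "tcp_pos": TCP position; "orientation": TCP orientation; "ft_force": force on the tool from outside, world axes, zero at the start; "torque": the same for the moment, N m; "width": finger opening in m; "grip_force": force on a finger pad.
Only numpy, scipy, OpenCV 4.12 (cv2) and the standard library are available. Lean on these libraries where they do the work, as an engineer would, in place of code of your own. Each camera call takes 0.05 s, during which the arm holds its last target. There are 200 camera calls.

## Working session

There is one attempt and no reset: what is moved stays moved. The work goes in short steps, Python scripts to look and compute and a shell command to move; the robot and the scene stay as the last step left them, time stands still between calls to the robot, and variables do not carry over. Pictures are saved under pics/ and viewed, at most 10 in all, crops included, and the job is handed in when it is done.

```bash
ls; mkdir -p pics; python3 - <<'E'
from plant import sense,cams
import cv2,numpy as np
for n in("scene","top"):
    c=cams.capture(n);cv2.imwrite(f"pics/{n}0.png",c["img"][:,:,::-1]);print(n,c["K"].tolist(),c["k1"],np.round(-c["R"].T@c["t"],3),np.round(c["R"],3).tolist())
s=sense();print(s["tcp_pos"],s["orientation"],s["width"],s["time_s"])
E
```

```text
pics
scene [[518.2346490418136, 0.0, 314.830950725839], [0.0, 518.2346490418136, 201.905906277216], [0.0, 0.0, 1.0]] -0.014659211847275169 [ 0.922 -0.864  0.941] [[0.841, 0.54, -0.021], [0.357, -0.585, -0.728], [-0.406, 0.605, -0.685]]
top [[373.93041793637747, 0.0, 327.2616118989033], [0.0, 373.93041793637747, 196.91049833096068], [0.0, 0.0, 1.0]] -0.05970320443216964 [ 0.279 -0.069  1.044] [[0.026, -0.999, 0.022], [-0.988, -0.029, -0.153], [0.154, -0.017, -0.988]]
[0.13810397 0.6091233  0.2305256 ] [-3.14005054e+00  2.21457184e-05  2.91877187e+00] 0.08539020611395215 0.1
```

View pics/scene0.png

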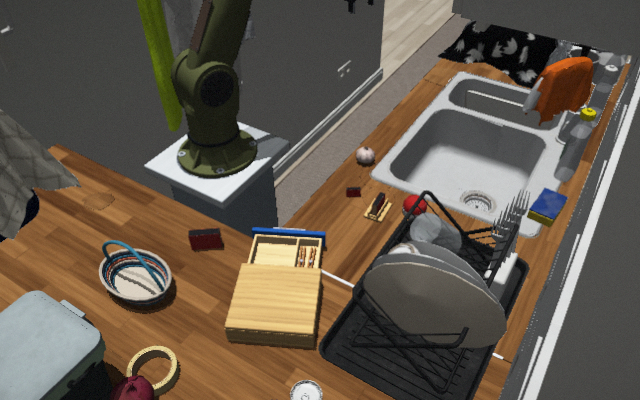

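View pics/top0.png

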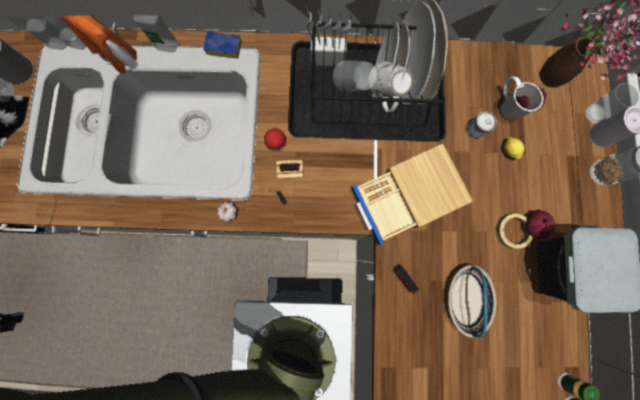

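The scene shows the stand with the upright matchbox at scene (376,206) and top (289,168). The drawer unit is at top (412,195), with the blue front on its left. Decoy boxes are at top (281,198) and (405,278), the egg timer at top (275,138) and the garlic at top (227,212). I'll zoom in on the stand and drawer next.

```bash
cat > h.py <<'E'
import numpy as np,cv2
from plant import sense,cams
def ray(c,uv):
    D=np.array([c["k1"],0,0,0,0.])
    p=cv2.undistortPoints(np.array([[uv]],float),c["K"],D)[0,0]
    d=c["R"].T@np.array([p[0],p[1],1.]);return -c["R"].T@c["t"],d/np.linalg.norm(d)
def onz(c,uv,z):
    o,d=ray(c,uv);return o+d*(z-o[2])/d[2]
def two(c1,u1,c2,u2):
    a,d=ray(c1,u1);b,e=ray(c2,u2)
    s=np.linalg.lstsq(np.array([d,-e]).T,b-a,rcond=None)[0]
    p,q=a+s[0]*d,b+s[1]*e;return (p+q)/2,np.linalg.norm(p-q)
def proj(c,X):
    return cv2.projectPoints(np.array([X],float),cv2.Rodrigues(c["R"])[0],c["t"].astype(float),c["K"],np.array([c["k1"],0,0,0,0.]))[0][0,0]
def crop(c,x,y,w,h,k):
    return cv2.resize(c["img"][y:y+h,x:x+w,::-1],None,fx=k,fy=k,interpolation=cv2.INTER_CUBIC)
E
python3 - <<'E'
from h import *
s=cams.capture("scene");t=cams.capture("top")
a=np.hstack([crop(t,262,150,50,35,8),crop(s,355,185,50,35,8)])
b=np.hstack([crop(t,345,140,130,105,3),crop(s,220,220,130,105,3)])
b=cv2.copyMakeBorder(b,0,0,0,20,cv2.BORDER_CONSTANT)
cv2.imwrite("pics/z.png",np.vstack([a,b]))
E
```

```text
(no output)
```

View pics/z.png

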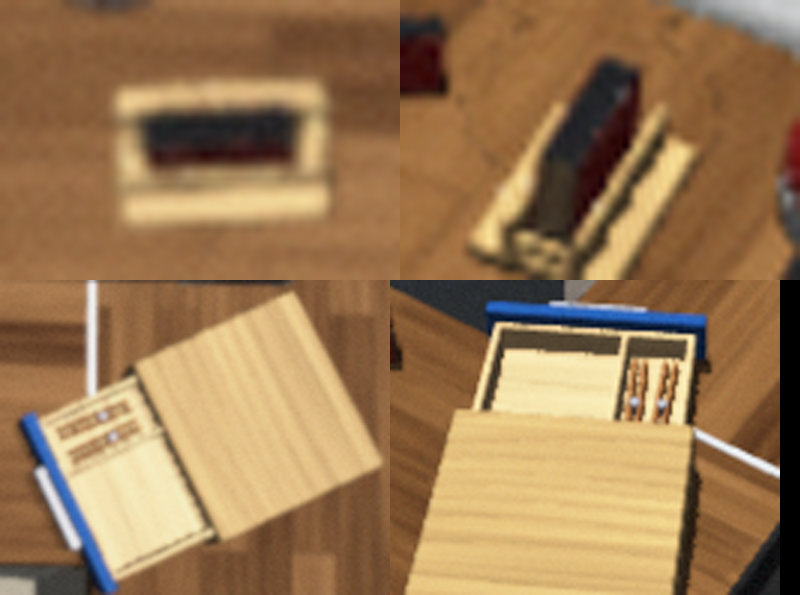

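The zoom gives these positions:
- **Stand:** its outline in the top view spans about (276–303, 160–178). The black upper side of the matchbox is at about (279–299, 164–169).
- **Top board corners:** about (390,168), (443,144), (472,202) and (418,227).
- **Blue front:** runs from about (353,184) to (382,243).

Now I'll measure these with masks.

```bash
python3 - <<'E'
from h import *
s=cams.capture("scene");t=cams.capture("top")
def big(m): 
    n,l,st,ce=cv2.connectedComponentsWithStats(m.astype(np.uint8)); return l==1+np.argmax(st[1:,4])
def reg(c,x,y,w,h,f):
    a=cv2.resize(c["img"][y:y+h,x:x+w],None,fx=8,fy=8,interpolation=cv2.INTER_CUBIC)
    m=big(f(a.astype(int)))
    yy,xx=np.nonzero(m);P=np.stack([(xx+.5)/8-.5+x,(yy+.5)/8-.5+y],1);return P
def rect(c,P,z,name):
    W=np.array([onz(c,p,z)[:2] for p in P[::max(1,len(P)//3000)]]).astype(np.float32)*1000
    r=cv2.minAreaRect(W);print(name,"c",np.round(r[0],1),"size",np.round(r[1],1),"ang",round(r[2],2),"box",np.round(cv2.boxPoints(r)).tolist(),"px",P.mean(0).round(2))
# stand: pale
pale=lambda a:(a[...,0]>185)&(a[...,1]>145)
for n,c,r in(("top",t,(265,152,48,34)),("scene",s,(355,187,48,36))):
    rect(c,reg(c,*r,pale),0.012,"stand "+n)
dark=lambda a:(a.sum(-1)<150)&(a[...,0]-a[...,2]<22)
for n,c,r in(("top",t,(276,160,27,15)),("scene",s,(370,189,20,27))):
    rect(c,reg(c,*r,dark),0.045,"mb "+n)
blue=lambda a:(a[...,2]-a[...,0]>60)
for n,c,r in(("top",t,(345,175,45,75)),("scene",s,(245,222,90,35))):
    rect(c,reg(c,*r,blue),0.052,"front "+n)
# board
for n,c,q in(("top",t,[(390,168.3),(442.7,144),(472.3,202),(418.3,226.7)]),("scene",s,[(240,264),(321,267)])):
    print(n,[np.round(onz(c,p,.054)*1000).tolist() for p in q])
# bystanders
red=lambda a:(a[...,0]>130)&(a[...,1]<80)
rect(t,reg(t,260,125,30,30,red),.03,"timer")
wh=lambda a:(a.min(-1)>120)
rect(t,reg(t,216,200,22,24,wh),.028,"garlic")
E
```

```text
stand top c [499.9  21. ] size [13.6 72.5] ang 4.08 box [[491.0, 57.0], [496.0, -16.0], [509.0, -15.0], [504.0, 58.0]] px [289.9  175.01]
stand scene c [542.8  20.5] size [10.  72.8] ang 4.27 box [[535.0, 56.0], [541.0, -16.0], [551.0, -15.0], [545.0, 57.0]] px [384.55 211.21]
mb top c [516.9  20.7] size [12.3 48.9] ang 3.02 box [[509.0, 45.0], [512.0, -4.0], [524.0, -3.0], [522.0, 45.0]] px [288.75 166.05]
mb scene c [523.9  15. ] size [13.4 61. ] ang 4.58 box [[515.0, 45.0], [520.0, -16.0], [533.0, -15.0], [528.0, 46.0]] px [378.14 199.36]
front top c [ 391.2 -194.6] size [173.5  12.6] ang 26.44 box [[311.0, -228.0], [316.0, -239.0], [472.0, -162.0], [466.0, -150.0]] px [367.53 214.05]
front scene c [ 395.9 -197.5] size [175.3  15.6] ang 25.85 box [[314.0, -229.0], [320.0, -243.0], [478.0, -166.0], [471.0, -152.0]] px [287.56 230.99]
top [[518.0, -255.0, 54.0], [592.0, -403.0, 54.0], [431.0, -481.0, 54.0], [360.0, -331.0, 54.0]]
scene [[364.0, -338.0, 54.0], [522.0, -250.0, 54.0]]
timer c [603.7  67.4] size [53.2 52.2] ang 24.65 box [[569.0, 80.0], [590.0, 33.0], [639.0, 55.0], [617.0, 102.0]] px [273.68 136.87]
garlic c [389.7 189. ] size [47.9 48. ] ang 29.94 box [[357.0, 198.0], [381.0, 156.0], [422.0, 180.0], [398.0, 222.0]] px [225.97 211.43]
```

Measurements agree between the two views:
- **Matchbox:** centre about (0.520, 0.021), yaw about 4°.
- **Drawer:** front direction about 26.2°. The front panel's top is centred near (0.393, −0.196).

Now I'll move to a point above the stand.

```bash
python3 -m jog '[{"fingers":-1,"delta_pos":[0.03,-0.04,0],"rot":[0,0,-0.09]},{"fingers":-1,"delta_pos":[0.055,-0.08,0],"rot":[0,0,-0.18]},{"fingers":-1,"delta_pos":[0.08,-0.12,0],"rot":[0,0,-0.27]},{"fingers":-1,"delta_pos":[0.105,-0.16,0],"rot":[0,0,-0.36]},{"fingers":-1,"delta_pos":[0.13,-0.2,0],"rot":[0,0,-0.45]},{"fingers":-1,"delta_pos":[0.155,-0.24,0],"rot":[0,0,-0.54]},{"fingers":-1,"delta_pos":[0.18,-0.28,0],"rot":[0,0,-0.63]},{"fingers":-1,"delta_pos":[0.205,-0.32,0],"rot":[0,0,-0.7]},{"fingers":-1,"delta_pos":[0.23,-0.355,0],"rot":[0,0,-0.77]},{"fingers":-1,"delta_pos":[0.25,-0.385,0],"rot":[0,0,-0.84]}]' 30
python3 -m jog '[{"fingers":0,"delta_pos":[0.025,-0.038,0],"rot":[0,0,-0.08]},{"fingers":0,"delta_pos":[0.05,-0.077,0],"rot":[0,0,-0.16]},{"fingers":0,"delta_pos":[0.075,-0.115,0],"rot":[0,0,-0.24]},{"fingers":0,"delta_pos":[0.1,-0.154,0],"rot":[0,0,-0.32]},{"fingers":0,"delta_pos":[0.12,-0.18,-0.02],"rot":[0,0,-0.38]},{"fingers":0,"delta_pos":[0.132,-0.203,-0.05],"rot":[0,0,-0.436]},{"fingers":0,"delta_pos":[0.132,-0.203,-0.09],"rot":[0,0,-0.436]},{"fingers":0,"delta_pos":[0.132,-0.203,-0.12],"rot":[0,0,-0.436]},{"fingers":0,"delta_pos":[0.132,-0.203,-0.14],"rot":[0,0,-0.436]},{"fingers":0,"delta_pos":[0.132,-0.203,-0.14],"rot":[0,0,-0.436]}]' 30
```

```text
time_s: 1.3
tcp_pos: [0.3893, 0.2223, 0.2316]
orientation: [3.141, 0.0, 2.074]
ft_force: [0.5, 0.6, 0.9]
width: 0.0856
grip_force: 0.0
time_s: 2.3
tcp_pos: [0.5184, 0.0216, 0.0889]
orientation: [-3.136, -0.0, 1.643]
ft_force: [-0.2, 0.5, 0.5]
width: 0.0426
grip_force: 0.0
```

```bash
python3 -m jog '[{"fingers":0,"delta_pos":[0.001,-0.001,-0.02],"rot":[0,0,0]},{"fingers":0,"delta_pos":[0.001,-0.001,-0.035],"rot":[0,0,0]},{"fingers":0,"delta_pos":[0.001,-0.001,-0.05],"rot":[0,0,0]},{"fingers":0,"delta_pos":[0.001,-0.001,-0.06],"rot":[0,0,0]},{"fingers":0,"delta_pos":[0.001,-0.001,-0.063],"rot":[0,0,0]},{"fingers":0,"delta_pos":[0.001,-0.001,-0.063],"rot":[0,0,0]},{"fingers":0,"delta_pos":[0.001,-0.001,-0.063],"rot":[0,0,0]},{"fingers":0,"delta_pos":[0.001,-0.001,-0.063],"rot":[0,0,0]},{"fingers":0,"delta_pos":[0.001,-0.001,-0.063],"rot":[0,0,0]},{"fingers":0,"delta_pos":[0.001,-0.001,-0.063],"rot":[0,0,0]}]' 30
python3 - <<'E'
from h import *
s=cams.capture("scene");t=cams.capture("top")
cv2.imwrite("pics/g.png",np.hstack([crop(t,255,140,66,70,6),crop(s,340,165,66,70,6)]))
E
```

```text
time_s: 3.3
tcp_pos: [0.5213, 0.0206, 0.0286]
orientation: [3.141, -0.0, 1.643]
ft_force: [-0.4, 1.5, -0.2]
width: 0.0427
grip_force: 0.0
```

View pics/g.png

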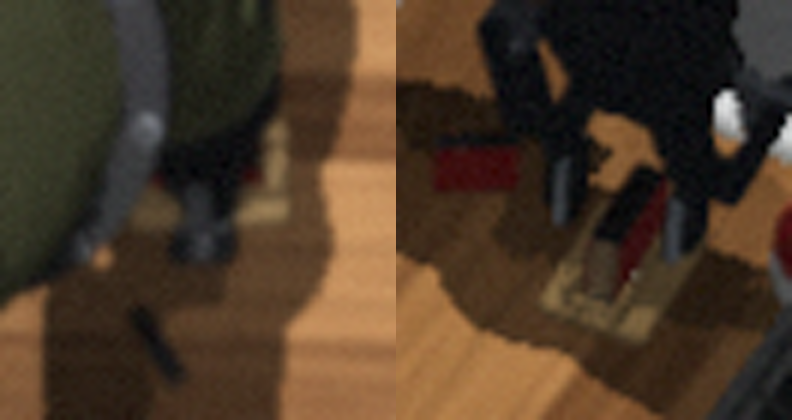

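The fingers straddle the box at scene (443,197), one on each red face, clear of the walls. I'll close and lift.

```bash
python3 -m jog '[{"fingers":0.5,"delta_pos":[0,0,-0.001],"rot":[0,0,0]},{"fingers":0.8,"delta_pos":[0,0,-0.001],"rot":[0,0,0]},{"fingers":0.8,"delta_pos":[0,0,-0.001],"rot":[0,0,0]},{"fingers":0.8,"delta_pos":[0,0,-0.001],"rot":[0,0,0]},{"fingers":0.8,"delta_pos":[0,0,-0.001],"rot":[0,0,0]},{"fingers":0.8,"delta_pos":[0,0,-0.001],"rot":[0,0,0]},{"fingers":0.8,"delta_pos":[0,0,0.01],"rot":[0,0,0]},{"fingers":0.8,"delta_pos":[0,0,0.03],"rot":[0,0,0]},{"fingers":0.8,"delta_pos":[0,0,0.05],"rot":[0,0,0]},{"fingers":0.8,"delta_pos":[0,0,0.05],"rot":[0,0,0]}]' 30
```

```text
time_s: 4.4
tcp_pos: [0.5227, 0.0205, 0.0811]
orientation: [3.137, -0.0, 1.643]
ft_force: [1.2, -0.1, -0.1]
width: 0.0157
grip_force: 29.4
```

```bash
python3 -m jog '[{"fingers":0.8,"delta_pos":[0,-0.02,0],"rot":[0,0,0]},{"fingers":0.8,"delta_pos":[-0.01,-0.05,0],"rot":[0,0,0]},{"fingers":0.8,"delta_pos":[-0.02,-0.08,0],"rot":[0,0,0]},{"fingers":0.8,"delta_pos":[-0.02,-0.095,0],"rot":[0,0,0]},{"fingers":0.8,"delta_pos":[-0.02,-0.095,-0.02],"rot":[0,0,0]},{"fingers":0.8,"delta_pos":[-0.02,-0.095,-0.04],"rot":[0,0,0]},{"fingers":0.8,"delta_pos":[-0.02,-0.095,-0.05],"rot":[0,0,0]},{"fingers":0.8,"delta_pos":[-0.02,-0.095,-0.054],"rot":[0,0,0]},{"fingers":0.8,"delta_pos":[-0.02,-0.095,-0.054],"rot":[0,0,0]},{"fingers":0.8,"delta_pos":[-0.02,-0.095,-0.054],"rot":[0,0,0]}]' 30
```

```text
time_s: 5.4
tcp_pos: [0.5015, -0.0744, 0.0248]
orientation: [3.141, 0.0, 1.643]
ft_force: [0.3, -0.3, -0.3]
width: 0.0158
grip_force: 29.4
```

```bash
python3 -m jog '[{"fingers":0.8,"delta_pos":[0,0,-0.001],"rot":[0,0,0]},{"fingers":0.8,"delta_pos":[0,0,-0.002],"rot":[0,0,0]},{"fingers":0.8,"delta_pos":[0,0,-0.003],"rot":[0,0,0]},{"fingers":0.8,"delta_pos":[0,0,-0.004],"rot":[0,0,0]},{"fingers":0.8,"delta_pos":[0,0,-0.0045],"rot":[0,0,0]},{"fingers":0.8,"delta_pos":[0,0,-0.0045],"rot":[0,0,0]},{"fingers":0.8,"delta_pos":[0,0,-0.0045],"rot":[0,0,0]},{"fingers":0.8,"delta_pos":[0,0,-0.0045],"rot":[0,0,0]},{"fingers":0.8,"delta_pos":[0,0,-0.0045],"rot":[0,0,0]},{"fingers":0.8,"delta_pos":[0,0,-0.0045],"rot":[0,0,0]}]'
```

```text
time_s: 6.4
tcp_pos: [0.5011, -0.0745, 0.0198]
orientation: [3.142, -0.0, 1.643]
ft_force: [-0.8, -0.3, -0.7]
width: 0.0159
grip_force: 29.4
```

```bash
python3 -m jog '[{"fingers":0.8,"delta_pos":[0,0,-0.0005],"rot":[0,0,0]},{"fingers":0.8,"delta_pos":[0,0,-0.001],"rot":[0,0,0]},{"fingers":0.8,"delta_pos":[0,0,-0.0015],"rot":[0,0,0]},{"fingers":0.8,"delta_pos":[0,0,-0.002],"rot":[0,0,0]},{"fingers":0.8,"delta_pos":[0,0,-0.002],"rot":[0,0,0]},{"fingers":0.8,"delta_pos":[0,0,-0.002],"rot":[0,0,0]},{"fingers":0.8,"delta_pos":[0,0,-0.002],"rot":[0,0,0]},{"fingers":0.8,"delta_pos":[0,0,-0.002],"rot":[0,0,0]},{"fingers":0.8,"delta_pos":[0,0,-0.002],"rot":[0,0,0]},{"fingers":0.8,"delta_pos":[0,0,-0.002],"rot":[0,0,0]}]'; python3 - <<'E'
from h import *
s=cams.capture("scene")
cv2.imwrite("pics/st.png",crop(s,320,180,70,60,8))
E
```

```text
time_s: 7.4
tcp_pos: [0.5012, -0.0745, 0.0192]
orientation: [3.141, -0.0, 1.643]
ft_force: [-3.9, 0.6, 18.5]
width: 0.0156
grip_force: 31.9
```

View pics/st.png

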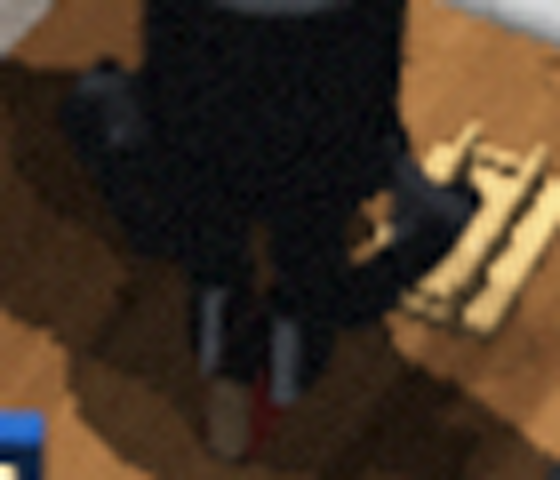

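The box stands on the worktop at the crop's (235,420), still held. I'll release it, then tip it with the trailing finger.

```bash
python3 -m jog '[{"fingers":0.8,"delta_pos":[0,0,0.0015],"rot":[0,0,0]},{"fingers":0.8,"delta_pos":[0,0,0.0015],"rot":[0,0,0]},{"fingers":0.4,"delta_pos":[0,0,0.0015],"rot":[0,0,0]},{"fingers":0,"delta_pos":[0,0,0.0015],"rot":[0,0,0]},{"fingers":-0.5,"delta_pos":[0,0,0.0015],"rot":[0,0,0]},{"fingers":-1,"delta_pos":[0,0,0.0015],"rot":[0,0,0]},{"fingers":-1,"delta_pos":[0,0,0.0015],"rot":[0,0,0]},{"fingers":-1,"delta_pos":[0,0,0.0015],"rot":[0,0,0]},{"fingers":-1,"delta_pos":[0,0,-0.003],"rot":[0,0,0]},{"fingers":-1,"delta_pos":[0,0,-0.005],"rot":[0,0,0]}]'
python3 -m jog '[{"fingers":-1,"delta_pos":[-0.01,-0.001,0],"rot":[0,0,0]},{"fingers":-1,"delta_pos":[-0.02,-0.001,0],"rot":[0,0,0]},{"fingers":-1,"delta_pos":[-0.027,-0.002,0],"rot":[0,0,0]},{"fingers":-1,"delta_pos":[-0.032,-0.002,0],"rot":[0,0,0]},{"fingers":-1,"delta_pos":[-0.037,-0.003,0],"rot":[0,0,0]},{"fingers":-1,"delta_pos":[-0.042,-0.003,0],"rot":[0,0,0]},{"fingers":-1,"delta_pos":[-0.047,-0.003,0],"rot":[0,0,0]},{"fingers":-1,"delta_pos":[-0.052,-0.004,0],"rot":[0,0,0]},{"fingers":-1,"delta_pos":[-0.057,-0.004,0],"rot":[0,0,0]},{"fingers":-1,"delta_pos":[-0.057,-0.004,0],"rot":[0,0,0]}]'
python3 -m jog '[{"fingers":-1,"delta_pos":[0,0,0.03],"rot":[0,0,0]},{"fingers":-1,"delta_pos":[0,0,0.06],"rot":[0,0,0]},{"fingers":-1,"delta_pos":[0,0.03,0.09],"rot":[0,0,0]},{"fingers":-1,"delta_pos":[0,0.07,0.11],"rot":[0,0,0]},{"fingers":-1,"delta_pos":[0,0.11,0.11],"rot":[0,0,0]},{"fingers":-1,"delta_pos":[0,0.15,0.11],"rot":[0,0,0]},{"fingers":-1,"delta_pos":[0,0.19,0.11],"rot":[0,0,0]},{"fingers":-1,"delta_pos":[0,0.21,0.11],"rot":[0,0,0]},{"fingers":-1,"delta_pos":[0,0.21,0.11],"rot":[0,0,0]},{"fingers":-1,"delta_pos":[0,0.21,0.11],"rot":[0,0,0]}]'
python3 - <<'E'
from h import *
s=cams.capture("scene");t=cams.capture("top")
cv2.imwrite("pics/f.png",np.hstack([crop(t,275,150,100,100,4),crop(s,300,175,100,100,4)]))
E
```

```text
time_s: 8.45
tcp_pos: [0.501, -0.0744, 0.0124]
orientation: [-3.141, -0.0, 1.643]
ft_force: [-0.2, -0.0, -0.2]
width: 0.0852
grip_force: 0.0
time_s: 9.45
tcp_pos: [0.4432, -0.0785, 0.0128]
orientation: [-3.141, -0.0, 1.643]
ft_force: [-0.4, 0.0, 1.1]
width: 0.0852
grip_force: 0.0
time_s: 10.45
tcp_pos: [0.444, 0.1314, 0.1227]
orientation: [-3.141, 0.0, 1.644]
ft_force: [0.0, 0.3, 0.1]
width: 0.0852
grip_force: 0.0
```

View pics/f.png

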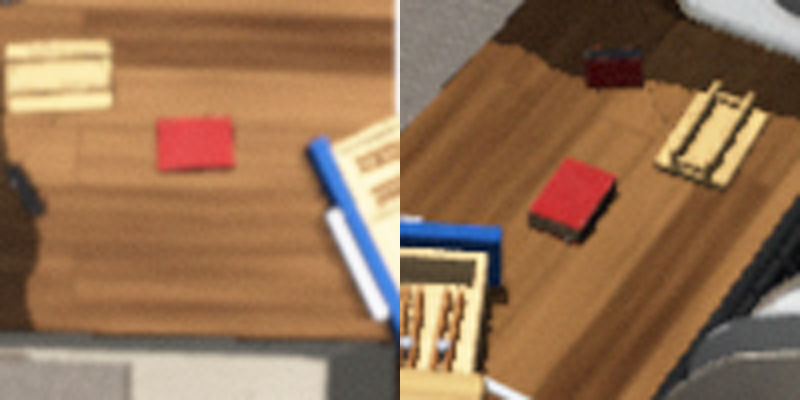

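The box lies flat, red face up, at top (324,186) and scene (443,225). I'll measure it, and also the drawer compartment and the steel rail.

```bash
python3 - <<'E'
from h import *
s=cams.capture("scene");t=cams.capture("top")
def reg(c,x,y,w,h,f):
    a=cv2.resize(c["img"][y:y+h,x:x+w],None,fx=8,fy=8,interpolation=cv2.INTER_CUBIC).astype(int)
    n,l,st,ce=cv2.connectedComponentsWithStats(f(a).astype(np.uint8));yy,xx=np.nonzero(l==1+np.argmax(st[1:,4]))
    return np.stack([(xx+.5)/8-.5+x,(yy+.5)/8-.5+y],1)
red=lambda a:(a[...,0]>110)&(a[...,1]<70)
for c,r in((t,(308,172,32,28)),(s,(325,208,36,34))):
    W=np.array([onz(c,p,.016)[:2] for p in reg(c,*r,red)[::3]],np.float32)*1000
    q=cv2.minAreaRect(W);print("mb",np.round(q[0],1),np.round(q[1],1),round(q[2],1))
ex=np.array([.4415,-.897]);ey=np.array([.897,.4415])
def show(n,c,p,z):
    X=onz(c,p,z);print(n,np.round(X*1000),"unit x,y",np.round([X[:2]@ex*1000,X[:2]@ey*1000],1))
st=lambda u,v:(220+(u-390)/3,220+(v-280)/3)
tp=lambda u,v:(345+u/3,140+(v-280)/3)
show("left wall inner top S",s,st(502,329),.040)
show("divider left top S",s,st(621,336),.040)
show("divider right top S",s,st(630,336),.040)
show("front inner top edge S",s,st(560,322),.052)
show("floor far-left(front) S",s,st(503,350),.016)
show("floor front-divider S",s,st(618,356),.016)
show("divider front T",t,tp(74,476),.040)
show("rail mid T",t,tp(57,508),.046)
show("board edge T",t,tp(177,452),.054)
show("front end1 T",t,tp(25,413),.052);show("front end2 T",t,tp(112,592),.052)
blue=lambda a:(a[...,2]-a[...,0]>60)
for c,r in((t,(345,175,45,75)),(s,(245,222,90,35))):
    W=np.array([onz(c,p,.052)[:2] for p in reg(c,*r,blue)[::3]])*1000
    print("front x",np.percentile(W@ex,[2,98]).round(1),"y",np.percentile(W@ey,[.5,99.5]).round(1))
E
```

```text
mb [455.6 -80.5] [ 5.  35.6] 2.9
mb [476.6 -76. ] [36.5 53.7] 3.2
left wall inner top S [ 337. -241.   40.] unit x,y [364.4 195.9]
divider left top S [ 421. -197.   40.] unit x,y [363. 291.]
divider right top S [ 428. -194.   40.] unit x,y [362.3 298. ]
front inner top edge S [ 379. -219.   52.] unit x,y [363.7 243.3]
floor far-left(front) S [ 336. -242.   16.] unit x,y [365.2 194.5]
floor front-divider S [ 418. -199.   16.] unit x,y [362.9 287.5]
divider front T [ 416. -202.   40.] unit x,y [364.9 284.1]
rail mid T [ 386. -186.   46.] unit x,y [337.4 264. ]
board edge T [ 439. -293.   54.] unit x,y [456.5 264.1]
front end1 T [ 470. -156.   52.] unit x,y [347.3 353.3]
front end2 T [ 312. -235.   52.] unit x,y [348.8 176.2]
front x [341.  352.8] y [179.1 350.8]
front x [344.7 358.5] y [181.8 354.4]
```

```bash
python3 - <<'E'
from h import *
t=cams.capture("top")
a=cv2.resize(t["img"][172:200,308:340],None,fx=8,fy=8,interpolation=cv2.INTER_CUBIC).astype(int)
yy,xx=np.nonzero((a[...,0]-a[...,1]>90)&(a[...,1]<110)&(a[...,2]<110)&(a[...,1]-a[...,2]<12))
W=np.array([onz(t,(x/8-.5+308,y/8-.5+172),.016)[:2] for x,y in zip(xx[::3],yy[::3])],np.float32)*1000
print(cv2.minAreaRect(W))
E
python3 -m jog '[{"fingers":-0.3,"delta_pos":[0,-0.02,0],"rot":[0,0,0]},{"fingers":-0.3,"delta_pos":[0.01,-0.06,0],"rot":[0,0,-0.01]},{"fingers":-0.3,"delta_pos":[0.02,-0.1,0],"rot":[0,0,-0.015]},{"fingers":-0.3,"delta_pos":[0.033,-0.14,0],"rot":[0,0,-0.015]},{"fingers":-0.3,"delta_pos":[0.033,-0.18,0],"rot":[0,0,-0.015]},{"fingers":-0.3,"delta_pos":[0.033,-0.207,0],"rot":[0,0,-0.015]},{"fingers":-0.3,"delta_pos":[0.033,-0.207,-0.03],"rot":[0,0,-0.015]},{"fingers":-0.3,"delta_pos":[0.033,-0.207,-0.06],"rot":[0,0,-0.015]},{"fingers":-0.3,"delta_pos":[0.033,-0.207,-0.08],"rot":[0,0,-0.015]},{"fingers":-0.3,"delta_pos":[0.033,-0.207,-0.08],"rot":[0,0,-0.015]}]'
```

```text
((470.9027099609375, -74.48603820800781), (34.316532135009766, 50.4322509765625), 3.341897964477539)
time_s: 11.7
tcp_pos: [0.4753, -0.0761, 0.0408]
orientation: [-3.137, -0.001, 1.626]
ft_force: [-0.9, -0.9, -0.5]
width: 0.0557
grip_force: 0.0
```

```bash
python3 -m jog '[{"fingers":-0.3,"delta_pos":[-0.003,0,-0.01],"rot":[0,0,0]},{"fingers":-0.3,"delta_pos":[-0.003,0,-0.02],"rot":[0,0,0]},{"fingers":-0.3,"delta_pos":[-0.003,0,-0.03],"rot":[0,0,0]},{"fingers":-0.3,"delta_pos":[-0.003,0,-0.036],"rot":[0,0,0]},{"fingers":-0.3,"delta_pos":[-0.003,0,-0.038],"rot":[0,0,0]},{"fingers":-0.3,"delta_pos":[-0.003,0,-0.038],"rot":[0,0,0]},{"fingers":-0.3,"delta_pos":[-0.003,0,-0.038],"rot":[0,0,0]},{"fingers":-0.3,"delta_pos":[-0.003,0,-0.038],"rot":[0,0,0]},{"fingers":-0.3,"delta_pos":[-0.003,0,-0.038],"rot":[0,0,0]},{"fingers":-0.3,"delta_pos":[-0.003,0,-0.038],"rot":[0,0,0]}]' 30
```

```text
time_s: 12.7
tcp_pos: [0.4742, -0.0755, 0.005]
orientation: [3.141, 0.0, 1.628]
ft_force: [0.4, 0.7, -0.0]
width: 0.0554
grip_force: 0.0
```

```bash
python3 -m jog '[{"fingers":-0.3,"delta_pos":[0,0,-0.002],"rot":[0,0,0]},{"fingers":-0.3,"delta_pos":[0,0,-0.002],"rot":[0,0,0]},{"fingers":0,"delta_pos":[0,0,-0.002],"rot":[0,0,0]},{"fingers":0.5,"delta_pos":[0,0,-0.002],"rot":[0,0,0]},{"fingers":0.5,"delta_pos":[0,0,-0.002],"rot":[0,0,0]},{"fingers":0.5,"delta_pos":[0,0,-0.002],"rot":[0,0,0]},{"fingers":0.5,"delta_pos":[0,0,-0.002],"rot":[0,0,0]},{"fingers":0.5,"delta_pos":[0,0,-0.002],"rot":[0,0,0]},{"fingers":0.5,"delta_pos":[0,0,-0.002],"rot":[0,0,0]},{"fingers":0.5,"delta_pos":[0,0,-0.002],"rot":[0,0,0]}]' 30
python3 -m jog '[{"fingers":0.5,"delta_pos":[0,0,0.01],"rot":[0,0,0]},{"fingers":0.5,"delta_pos":[0,0,0.03],"rot":[0,0,0]},{"fingers":0.5,"delta_pos":[0,0,0.06],"rot":[0,0,0]},{"fingers":0.5,"delta_pos":[0,0,0.09],"rot":[0,0,0]},{"fingers":0.5,"delta_pos":[0,0,0.1],"rot":[0,0,0.08]},{"fingers":0.5,"delta_pos":[0,0,0.1],"rot":[0,0,0.16]},{"fingers":0.5,"delta_pos":[0,0,0.1],"rot":[0,0,0.24]},{"fingers":0.5,"delta_pos":[0,0,0.1],"rot":[0,0,0.32]},{"fingers":0.5,"delta_pos":[0,0,0.1],"rot":[0,0,0.4]},{"fingers":0.5,"delta_pos":[0,0,0.1],"rot":[0,0,0.4]}]' 30
```

```text
time_s: 13.7
tcp_pos: [0.4741, -0.0755, 0.0029]
orientation: [3.142, -0.0, 1.628]
ft_force: [-0.9, 0.4, 5.2]
width: 0.0368
grip_force: 30.5
time_s: 14.7
tcp_pos: [0.4741, -0.0756, 0.1032]
orientation: [3.141, 0.0, 2.029]
ft_force: [0.3, -0.6, -0.1]
width: 0.0363
grip_force: 30.1
```

```bash
python3 -m jog '[{"fingers":0.5,"delta_pos":[-0.01,-0.02,0],"rot":[0,0,0]},{"fingers":0.5,"delta_pos":[-0.025,-0.055,0],"rot":[0,0,0]},{"fingers":0.5,"delta_pos":[-0.04,-0.09,0],"rot":[0,0,0]},{"fingers":0.5,"delta_pos":[-0.055,-0.125,0],"rot":[0,0,0]},{"fingers":0.5,"delta_pos":[-0.07,-0.16,0],"rot":[0,0,0]},{"fingers":0.5,"delta_pos":[-0.078,-0.178,0],"rot":[0,0,0]},{"fingers":0.5,"delta_pos":[-0.078,-0.178,-0.02],"rot":[0,0,0]},{"fingers":0.5,"delta_pos":[-0.078,-0.178,-0.042],"rot":[0,0,0]},{"fingers":0.5,"delta_pos":[-0.078,-0.178,-0.042],"rot":[0,0,0]},{"fingers":0.5,"delta_pos":[-0.078,-0.178,-0.042],"rot":[0,0,0]}]' 30
python3 - <<'E'
from h import *
s=cams.capture("scene");t=cams.capture("top")
cv2.imwrite("pics/d.png",np.hstack([crop(t,330,150,100,110,4),crop(s,235,190,100,110,4)]))
E
```

```text
time_s: 15.7
tcp_pos: [0.3959, -0.2534, 0.061]
orientation: [-3.141, -0.001, 2.026]
ft_force: [0.0, -0.9, 0.2]
width: 0.0366
grip_force: 30.1
```

View pics/d.png

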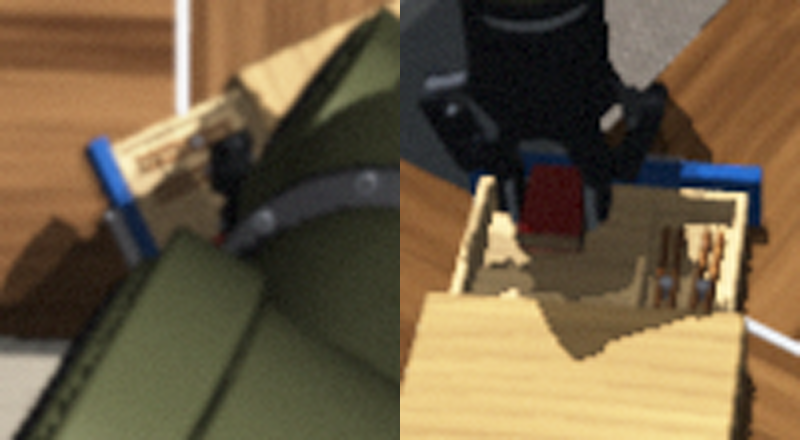

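The box hangs over the large compartment at scene (373,240). The pegs are to its right and the walls are clear of both fingers. I'll lower it.

```bash
python3 -m jog '[{"fingers":0.5,"delta_pos":[0,0,-0.01],"rot":[0,0,0]},{"fingers":0.5,"delta_pos":[0,0,-0.02],"rot":[0,0,0]},{"fingers":0.5,"delta_pos":[0,0,-0.028],"rot":[0,0,0]},{"fingers":0.5,"delta_pos":[0,0,-0.034],"rot":[0,0,0]},{"fingers":0.5,"delta_pos":[0,0,-0.037],"rot":[0,0,0]},{"fingers":0.5,"delta_pos":[0,0,-0.039],"rot":[0,0,0]},{"fingers":0.5,"delta_pos":[0,0,-0.039],"rot":[0,0,0]},{"fingers":0.5,"delta_pos":[0,0,-0.039],"rot":[0,0,0]},{"fingers":0.5,"delta_pos":[0,0,-0.039],"rot":[0,0,0]},{"fingers":0.5,"delta_pos":[0,0,-0.039],"rot":[0,0,0]}]' 30
```

```text
time_s: 16.8
tcp_pos: [0.3963, -0.2535, 0.022]
orientation: [3.141, 0.0, 2.028]
ft_force: [0.1, 0.4, 0.0]
width: 0.0367
grip_force: 30.1
```

```bash
python3 -m jog '[{"fingers":0.5,"delta_pos":[0,0,-0.001],"rot":[0,0,0]},{"fingers":0.5,"delta_pos":[0,0,-0.002],"rot":[0,0,0]},{"fingers":0.5,"delta_pos":[0,0,-0.0025],"rot":[0,0,0]},{"fingers":0.5,"delta_pos":[0,0,-0.0025],"rot":[0,0,0]},{"fingers":0.5,"delta_pos":[0,0,-0.0025],"rot":[0,0,0]},{"fingers":0.05,"delta_pos":[0,0,-0.0025],"rot":[0,0,0]},{"fingers":-0.1,"delta_pos":[0,0,-0.0025],"rot":[0,0,0]},{"fingers":-0.15,"delta_pos":[0,0,-0.0025],"rot":[0,0,0]},{"fingers":-0.15,"delta_pos":[0,0,-0.0025],"rot":[0,0,0]},{"fingers":-0.15,"delta_pos":[0,0,-0.0025],"rot":[0,0,0]}]' 30
python3 -m jog '[{"fingers":-0.15,"delta_pos":[0,0,0.0],"rot":[0,0,0]},{"fingers":-0.15,"delta_pos":[0,0,0.01],"rot":[0,0,0]},{"fingers":-0.15,"delta_pos":[0,0,0.025],"rot":[0,0,0]},{"fingers":-0.15,"delta_pos":[0,0,0.05],"rot":[0,0,0]},{"fingers":-0.15,"delta_pos":[0,0,0.08],"rot":[0,0,0]},{"fingers":1,"delta_pos":[0.02,0.04,0.08],"rot":[0,0,0]},{"fingers":1,"delta_pos":[0.04,0.08,0.08],"rot":[0,0,0]},{"fingers":1,"delta_pos":[0.05,0.12,0.08],"rot":[0,0,0]},{"fingers":1,"delta_pos":[0.05,0.16,0.08],"rot":[0,0,0]},{"fingers":1,"delta_pos":[0.05,0.18,0.08],"rot":[0,0,0]}]' 30
python3 - <<'E'
from h import *
s=cams.capture("scene");t=cams.capture("top")
cv2.imwrite("pics/e.png",np.hstack([crop(t,330,150,100,110,4),crop(s,235,190,100,110,4)]))
E
```

```text
time_s: 17.8
tcp_pos: [0.3961, -0.2535, 0.0193]
orientation: [-3.142, 0.0, 2.028]
ft_force: [0.6, -0.4, -0.7]
width: 0.0489
grip_force: 0.0
time_s: 18.8
tcp_pos: [0.4461, -0.0698, 0.0999]
orientation: [3.141, -0.001, 2.032]
ft_force: [0.2, -0.4, 0.1]
width: 0.0002
grip_force: 0.0
```

View pics/e.png

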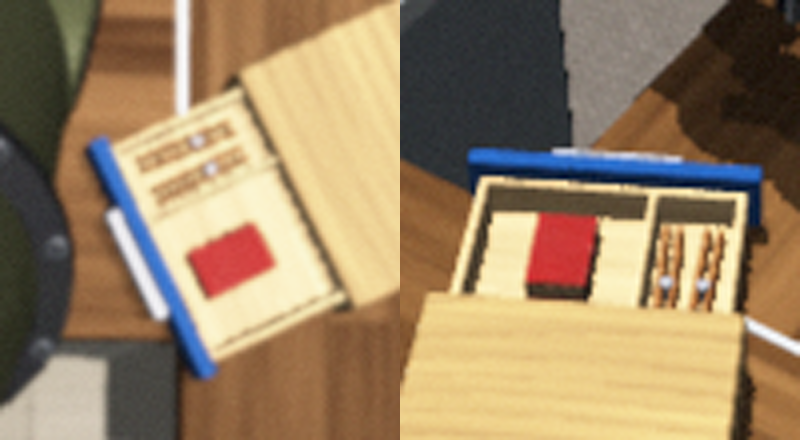

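The box lies flat in the large compartment at scene (376,253), and the drawer is still open. Next I'll take the shut fingers down in front of the rail.

```bash
python3 -m jog '[{"fingers":1,"delta_pos":[-0.02,-0.025,0],"rot":[0,0,0]},{"fingers":1,"delta_pos":[-0.04,-0.05,0],"rot":[0,0,0]},{"fingers":1,"delta_pos":[-0.062,-0.075,0],"rot":[0,0,0]},{"fingers":1,"delta_pos":[-0.062,-0.075,-0.02],"rot":[0,0,0]},{"fingers":1,"delta_pos":[-0.062,-0.075,-0.04],"rot":[0,0,0]},{"fingers":1,"delta_pos":[-0.062,-0.075,-0.06],"rot":[0,0,0]},{"fingers":1,"delta_pos":[-0.062,-0.075,-0.072],"rot":[0,0,0]},{"fingers":1,"delta_pos":[-0.062,-0.075,-0.072],"rot":[0,0,0]},{"fingers":1,"delta_pos":[-0.062,-0.075,-0.072],"rot":[0,0,0]},{"fingers":1,"delta_pos":[-0.062,-0.075,-0.072],"rot":[0,0,0]}]'
```

```text
time_s: 19.9
tcp_pos: [0.3845, -0.149, 0.028]
orientation: [3.141, 0.001, 2.027]
ft_force: [0.9, 0.4, -0.2]
width: 0.0003
grip_force: 0.0
```

```bash
python3 -m jog '[{"fingers":1,"delta_pos":[0.0035,-0.0072,0],"rot":[0,0,0]},{"fingers":1,"delta_pos":[0.0071,-0.0144,0],"rot":[0,0,0]},{"fingers":1,"delta_pos":[0.0106,-0.0215,0],"rot":[0,0,0]},{"fingers":1,"delta_pos":[0.0141,-0.0287,0],"rot":[0,0,0]},{"fingers":1,"delta_pos":[0.0177,-0.0359,0],"rot":[0,0,0]},{"fingers":1,"delta_pos":[0.0212,-0.0431,0],"rot":[0,0,0]},{"fingers":1,"delta_pos":[0.0247,-0.0502,0],"rot":[0,0,0]},{"fingers":1,"delta_pos":[0.0283,-0.0574,0],"rot":[0,0,0]},{"fingers":1,"delta_pos":[0.0318,-0.0646,0],"rot":[0,0,0]},{"fingers":1,"delta_pos":[0.0353,-0.0718,0],"rot":[0,0,0]}]'
```

```text
time_s: 20.9
tcp_pos: [0.4197, -0.2208, 0.0272]
orientation: [-3.142, -0.0, 2.028]
ft_force: [-0.4, 1.4, 1.2]
width: -0.0
grip_force: 0.7
```

```bash
python3 -m jog '[{"fingers":1,"delta_pos":[0.0013,-0.0027,0],"rot":[0,0,0]},{"fingers":1,"delta_pos":[0.0026,-0.0054,0],"rot":[0,0,0]},{"fingers":1,"delta_pos":[0.004,-0.0081,0],"rot":[0,0,0]},{"fingers":1,"delta_pos":[0.0053,-0.0108,0],"rot":[0,0,0]},{"fingers":1,"delta_pos":[0.0066,-0.0135,0],"rot":[0,0,0]},{"fingers":1,"delta_pos":[0.0079,-0.0161,0],"rot":[0,0,0]},{"fingers":1,"delta_pos":[0.0093,-0.0188,0],"rot":[0,0,0]},{"fingers":1,"delta_pos":[0.0106,-0.0215,0],"rot":[0,0,0]},{"fingers":1,"delta_pos":[0.0119,-0.0242,0],"rot":[0,0,0]},{"fingers":1,"delta_pos":[0.0132,-0.0269,0],"rot":[0,0,0]}]'
```

```text
time_s: 21.9
tcp_pos: [0.4317, -0.2454, 0.0271]
orientation: [-3.141, -0.004, 2.029]
ft_force: [-2.4, 5.7, 3.8]
width: 0.0004
grip_force: 2.9
```

```bash
python3 -m jog '[{"fingers":1,"delta_pos":[0.0005,-0.0011,0],"rot":[0,0,0]},{"fingers":1,"delta_pos":[0.0011,-0.0022,0],"rot":[0,0,0]},{"fingers":1,"delta_pos":[0.0016,-0.0032,0],"rot":[0,0,0]},{"fingers":1,"delta_pos":[0.0021,-0.0043,0],"rot":[0,0,0]},{"fingers":1,"delta_pos":[0.0026,-0.0054,0],"rot":[0,0,0]},{"fingers":1,"delta_pos":[0.0032,-0.0065,0],"rot":[0,0,0]},{"fingers":1,"delta_pos":[0.0037,-0.0075,0],"rot":[0,0,0]},{"fingers":1,"delta_pos":[0.0042,-0.0086,0],"rot":[0,0,0]},{"fingers":1,"delta_pos":[0.0048,-0.0097,0],"rot":[0,0,0]},{"fingers":1,"delta_pos":[0.0053,-0.0108,0],"rot":[0,0,0]}]'
```

```text
time_s: 22.9
tcp_pos: [0.4368, -0.2558, 0.0273]
orientation: [-3.141, -0.004, 2.029]
ft_force: [-4.6, 9.6, 8.9]
width: -0.0001
grip_force: 5.7
```

```bash
python3 -m jog '[{"fingers":1,"delta_pos":[0.0005,-0.0011,0],"rot":[0,0,0]},{"fingers":1,"delta_pos":[0.0011,-0.0022,0],"rot":[0,0,0]},{"fingers":1,"delta_pos":[0.0016,-0.0032,0],"rot":[0,0,0]},{"fingers":1,"delta_pos":[0.0021,-0.0043,0],"rot":[0,0,0]},{"fingers":1,"delta_pos":[0.0026,-0.0054,0],"rot":[0,0,0]},{"fingers":1,"delta_pos":[0.0032,-0.0065,0],"rot":[0,0,0]},{"fingers":1,"delta_pos":[0.0032,-0.0065,0],"rot":[0,0,0]},{"fingers":1,"delta_pos":[0.0032,-0.0065,0],"rot":[0,0,0]},{"fingers":1,"delta_pos":[0.0032,-0.0065,0],"rot":[0,0,0]},{"fingers":1,"delta_pos":[0.0032,-0.0065,0],"rot":[0,0,0]}]'
```

```text
time_s: 23.9
tcp_pos: [0.4366, -0.256, 0.0267]
orientation: [-3.138, -0.016, 2.032]
ft_force: [-10.0, 25.6, 17.5]
width: 0.0002
grip_force: 13.4
```

The drawer moved past the resistance and met a firm stop: about 27 N with no motion. I'll back off and check that it holds.

```bash
python3 -m jog '[{"fingers":1,"delta_pos":[-0.0026,0.0054,0],"rot":[0,0,0]},{"fingers":1,"delta_pos":[-0.004,0.009,0],"rot":[0,0,0]},{"fingers":1,"delta_pos":[-0.009,0.018,0],"rot":[0,0,0]},{"fingers":1,"delta_pos":[-0.013,0.027,0],"rot":[0,0,0]},{"fingers":1,"delta_pos":[-0.013,0.04,0.03],"rot":[0,0,0]},{"fingers":1,"delta_pos":[-0.013,0.08,0.06],"rot":[0,0,0]},{"fingers":1,"delta_pos":[0,0.12,0.1],"rot":[0,0,0]},{"fingers":1,"delta_pos":[0.01,0.16,0.12],"rot":[0,0,0]},{"fingers":1,"delta_pos":[0.01,0.2,0.12],"rot":[0,0,0]},{"fingers":1,"delta_pos":[0.01,0.24,0.12],"rot":[0,0,0]}]'
python3 - <<'E'
from h import *
s=cams.capture("scene");t=cams.capture("top")
cv2.imwrite("pics/end.png",np.hstack([crop(t,330,150,130,130,3),crop(s,215,190,130,130,3)]))
ex=np.array([.4415,-.897])
for c,r in((t,(345,150,100,110)),(s,(230,222,110,60))):
    x,y,w,h=r;a=c["img"][y:y+h,x:x+w].astype(int);yy,xx=np.nonzero(a[...,2]-a[...,0]>60)
    W=np.array([onz(c,(u+x,v+y),.052)[:2] for u,v in zip(xx,yy)])*1000
    print("front x",np.percentile(W@ex,[2,50,98]).round(1))
E
```

```text
time_s: 24.9
tcp_pos: [0.4519, -0.0223, 0.1485]
orientation: [3.138, 0.001, 2.028]
ft_force: [0.8, -0.0, -0.3]
width: -0.0002
grip_force: 0.0
front x [442.2 448.8 454.2]
front x [445.9 450.9 455.6]
```

View pics/end.png

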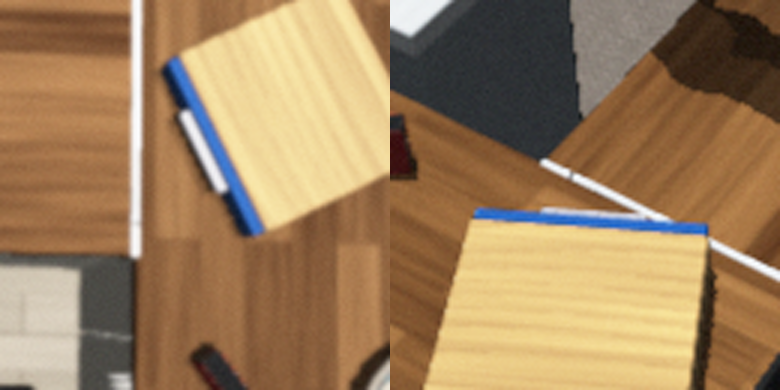

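The blue front sits flush with the board with no visible gap, in both views. It travelled about 101 mm, and after release it stayed where the push ended. I'm handing the job in.

```bash
python3 -c "
from plant import workorder
print(workorder.sign_off())"
```

```text
the job is handed in; nothing more can be done
None
```

I've handed the job in: the matchbox was laid flat on the worktop and let go, picked up by its narrow sides and laid flat in the drawer's large compartment, and the drawer was pushed to its firm stop and held shut when released (no verdict was shown).

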